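Stow the full tin of wall nails in the tilt-out bin

ROBOT

A 6-joint arm with a two-finger parallel gripper is mounted at the origin on the work surface. World frame = base frame: x ahead of the robot, y to its left, z up, the work surface at z = 0. Lengths are in m, angles in degrees, forces in N, time in s.
With the tool pointing down it reaches from about 0.35 to 0.875 m from the base axis. Payload 15.5 kg.
Tool frame: the origin (TCP) lies at the very end of the fingers, on their centre line; the grasp point (between the pads) lies 19 mm behind it; x points along the fingers, z is the direction in which the jaws open and shut, and the axes are right-handed (so a half turn about x gives the same grasp; the last joint's range is limited). The gripper opens to 85 mm and grips with 20 to 120 N. Pads are 22 mm wide; open, the fingers measure 114 mm over their backs; the gripper's body (76 mm by 85 mm) begins 54 mm behind the grasp point. The pads swing forward as they close: fully open they stand 13 mm farther back than shut.
Start: joints at [63.111, 28.281, 77.091, -0, 74.628, -5.472], TCP at [0.228, 0.582, 0.231] pointing down, gripper open.
Joint ranges: [-166.48, 166.48], [-47.26, 123.95], [12.59, 153.08], [-70.14, 250.14], [6.76, 159.57], [-176.63, 176.63]. Speed limits (degrees/s): [108.29, 108.29, 147.25, 172.46, 172.46, 172.46].

INTERFACE

Orientations are given as a 3x3 rotation matrix whose columns are the frame's x, y, z axes.
In Python, from workcell import ctrl, vision gives the robot as it stands. Calls block until the motion is done:
- ctrl.movep(position, orientation): joint-space move of the TCP to a pose.
- ctrl.move_straight(position, ori=None, max_speed=0.15, f_stop=None): straight line of the TCP; ori=None keeps the orientation; max_speed is the mean speed in m/s. With f_stop (N) it stops when the force on the tool has changed by that much, and returns True; else False.
- ctrl.move_joints(angles): joint-space move.
- ctrl.ungrasp() and ctrl.close(): open the fingers fully, or close them until they stop; the grip force is fixed at half the most.
- ctrl.dwell(seconds).
- ctrl.ik(position, orientation): joint angles nearest the present ones, or None.
- vision.get_image(name): name is "side" or "top"; returns a dict with "color" (400x640x3 uint8, red, green, blue), "camera_matrix" (3x3 intrinsics, pixels), "k1" (the pictures are not rectified: a ray, as slopes to the right and down, at radius r is drawn at 1 + k1 r^2 times it, then the intrinsics apply), "R" (3x3) and "t" (3): a world point X has camera coordinates R X + t. Camera axes: x right, y down, z forward; pixel columns grow to the right and rows downward; lengths in m; the calibration is good to about 2 mm. A picture is of the moment at which its call begins. There is no depth.
A pose or a line that the arm cannot do raises ctrl.PlanningError and nothing moves.
- ctrl.job_done(): hands the job in, once; it reports no verdict.
Readings, each from a call of its own:
- ctrl.get_time(): time.
- ctrl.get_qpos(): joint angles.
- ctrl.get_qvel(): joint speeds.
- ctrl.get_tau(): joint torques, N m.
- ctrl.get_tool_pos(): TCP position.
- ctrl.get_eef_rot(): TCP orientation.
- ctrl.get_force(): force on the tool from outside, world axes, zero at the start.
- ctrl.get_torque(): the same for the moment, N m.
- ctrl.get_width(): finger opening in m.
Only numpy, scipy, OpenCV 4.12 (cv2) and the standard library are available. Lean on these libraries where they do the work, as an engineer would, in place of code of your own. Each camera call takes 0.05 s, during which the arm holds its last target.

TASK

Two look-alike lidded tins of wall nails stand on the ledge, one full and one nearly used up: lift them to feel which is the heavier. Press the steel bin's pedal right down so that it tilts open, stand the heavier tin in the bin and push the bin fully shut, and stand the lighter tin upright on the floor of the wooden tool tray with the mallet, ready for use. Leave the pots, the glass jar and the weeder undisturbed, do not topple either tin, and let go of everything at the end.

Things in the scene. Friction and masses are not known exactly. Their poses are not given: they have to be found in the camera images.
- tin_1_mid (a point): tin 1: one of two look-alike closed round steel tins, dark green with a bright lid, 64 mm across, 90 mm tall, upright. The full one weighs at least 1.5 times the other, both are under 0.9 kg, and either may be the full one. This point is its centre, half-way up (45 mm above its underside), z along its axis. Grip its plain side above mid-height, so that the gripper keeps clear of the lid
- tin_1: the body of tin 1: its origin is the centre of its underside, 45 mm below point tin_1_mid
- tin_2_mid (a point): tin 2: one of two look-alike closed round steel tins, dark green with a bright lid, 64 mm across, 90 mm tall, upright. The full one weighs at least 1.5 times the other, both are under 0.9 kg, and either may be the full one. This point is its centre, half-way up (45 mm above its underside), z along its axis. Grip its plain side above mid-height, so that the gripper keeps clear of the lid
- tin_2: the body of tin 2: its origin is the centre of its underside, 45 mm below point tin_2_mid
- bin: housing of the small tilt-out steel bin, bare grey sheet steel, fixed to the ledge: 210 mm wide (y), 170 mm deep (x), 204 mm high, open at the front; origin at the centre of its underside, its front looks along its own -x, roughly to the robot's left, its yaw varies. Inside it hangs the tilting bucket, which leans out to the front when open
- bucket (a joint): tilt of the bin's bucket about the level hinge through point bin_hinge (its axis lies along the bin's y): 0 = shut (front panel upright, floor level), 0.745 rad = fully open, its top leaning out to the front (towards the bin's -x). The hinge is stiff (0.32 N m), so an open bucket stays open, though it may sink back a little as a tin is set in. It has no latch: push the front panel back near its top edge, about 5 N
- bin_hinge (a point): hinge line of the bucket at mid-width, 42 mm above the ledge and 75 mm in front of the bin's origin; x, y, z are the bucket's own axes (z along the front panel, up when shut; tilted with it)
- bin_in (a point): centre of the bucket's inner floor, its z axis is the inner floor's normal, turning with the bucket. The bucket inside: 137 mm deep (x from -68 mm to +66 mm here), 182 mm wide (y), side and rear walls 81 mm high above this floor, front panel 146 mm high; walls 4 mm. This point is 64.5 mm behind (bucket +x) the hinge and 4 mm above it (bucket z). With the bucket open at 0.745 rad its mouth lies in front of the housing
- bin_rim (a point): middle of the top edge of the bucket's front panel, on the outer face: 10 mm in front of and 154 mm above the hinge in the bucket's axes. The panel is 200 mm wide
- pedal (a joint): foot pedal of the bin, in front of it, to the bin's own -y side (the robot's side), hinged on a level shaft 115 mm in front of the bin's origin (in bin -x), 27.5 mm above the ledge, parallel to the bin's y axis: 0 = released (up), 0.385 rad = down on its stop. Pressing it to the stop lifts the bucket fully open (to about 0.74 rad); about 16 N on the middle of the plate; it springs back by itself when let go, and the bucket stays open
- pedal_pad (a point): middle of the upper face of the pedal plate (dark ribbed rubber, 70 mm wide along the bin's y, 55 mm long): about 71 mm in front of the pedal's shaft and 172 mm to the bin's -y side of its origin; about 60 mm above the ledge when released and 31 mm when right down. The plate slopes 0.36 rad up to the front when released and is nearly level when down
- tray: open wooden tool tray fixed on the ledge, 200 mm (x) by 280 mm (y) outside, walls 10 mm thick and 50 mm high, floor 10 mm thick; origin at the centre of its underside, yaw varies
- tray_in (a point): centre of the tray's inner floor, axes as the tray's
- mallet: wooden mallet lying in the tray, origin under the middle of its head: head 90 mm (x) by 55 mm (y), 45 mm high, handle 20 mm thick reaching 208 mm along its +y from the head's middle, its axis 22 mm above the tray floor. It lies in the tray's far (+x), left (+y) part, handle to the tray's -y, so the tray's near (-x) half beside the handle is free for a tin
- jar_mid (a point): empty glass jar with an aluminium screw lid, 76 mm across, 120 mm tall, upright; this is its centre, half-way up. Fragile bystander
- pots: stack of three nested clay pots, 116 mm across at the rims, 162 mm tall; origin at the centre of its underside. Bystander
- weeder: hand weeder lying on the ledge, 203 mm long along its x (wooden handle to -x, forked steel tip to +x), 26 mm wide, 22 mm high; origin on the ledge under its middle. Bystander

How it is judged (in metres and radians):
On the way, in this order (a step that is already met when the one before it is completed fails the run):
1. the pedal is pressed down to its stop and the bin has tilted open (value of joint pedal above 0.345 rad and value of joint bucket above 0.65 rad), for 0.1 s.
2. a tin rests in the open bin (value of joint bucket above 0.2 rad and ((x of tin_1_mid in the frame of bin_in between -0.075 and 0.07 m and y of tin_1_mid in the frame of bin_in between -0.095 and 0.095 m and z of tin_1_mid in the frame of bin_in between 0.03 and 0.06 m) or (x of tin_2_mid in the frame of bin_in between -0.075 and 0.07 m and y of tin_2_mid in the frame of bin_in between -0.095 and 0.095 m and z of tin_2_mid in the frame of bin_in between 0.03 and 0.06 m))), for 0.1 s.
At the end, for the whole second after the job is handed in: Heavier tin stands in the bucket (tilt under 0.25 rad); bucket shut (under 0.05 rad), pedal up; lighter tin (under 5.3 N on the tray) stands upright (tilt under 0.12 rad) on the tray floor inside its walls; both at rest (value of joint each of bucket, pedal below 0.05 rad and linear speed of each of tin_1, tin_2 below 0.02 m/s and ((x of tin_1_mid in the frame of bin_in between -0.075 and 0.07 m and y of tin_1_mid in the frame of bin_in between -0.095 and 0.095 m and z of tin_1_mid in the frame of bin_in between 0.03 and 0.06 m and angle between tin_1_mid's own z axis and vertical below 0.25 rad and x of tin_2_mid in the frame of tray_in between -0.09 and 0.09 m and y of tin_2_mid in the frame of tray_in between -0.13 and 0.13 m and z of tin_2_mid in the frame of tray_in between 0.038 and 0.052 m and angle between tin_2_mid's own z axis and vertical below 0.12 rad and contact force between tin_2 and tray between 1.5 and 5.3 N) or (x of tin_2_mid in the frame of bin_in between -0.075 and 0.07 m and y of tin_2_mid in the frame of bin_in between -0.095 and 0.095 m and z of tin_2_mid in the frame of bin_in between 0.03 and 0.06 m and angle between tin_2_mid's own z axis and vertical below 0.25 rad and x of tin_1_mid in the frame of tray_in between -0.09 and 0.09 m and y of tin_1_mid in the frame of tray_in between -0.13 and 0.13 m and z of tin_1_mid in the frame of tray_in between 0.038 and 0.052 m and angle between tin_1_mid's own z axis and vertical below 0.12 rad and contact force between tin_1 and tray between 1.5 and 5.3 N))); the robot touches nothing.
It fails at once if the glass jar, the pots or the weeder is moved by more than 30 mm (distance of any of jar_mid, pots, weeder from where it was at the start of the episode above 0.03 m).
It fails at once if the jar is tipped (angle between jar_mid's own z axis and vertical above 0.5 rad).
It fails at once if a tin is toppled (its axis more than 1.45 rad from upright, lying over) (angle between any of tin_1_mid, tin_2_mid's own z axis and vertical above 1.45 rad).
It also fails if it takes over 72 s, if anything falls off the work surface, if the arm or the gripper's body presses on something with over 40 N, if the wrist force passes 120 N, or if a joint passes its speed limit or range.

## Working session

There is one attempt and no reset: what is moved stays moved. The work goes in short steps, each a Python script; the robot and the scene stay as the last script left them, time stands still between calls to the robot, and variables do not carry over. Pictures are saved under pics/ and viewed, and the job is handed in when it is done.

```bash
ls; mkdir -p pics; python3 - <<'E'
from workcell import ctrl, vision
import cv2
for n in("side","top"):
    d=vision.get_image(n); cv2.imwrite(f"pics/{n}0.png",d["color"][:,:,::-1]); print(n,d["camera_matrix"],d["k1"],d["R"],d["t"])
print(ctrl.get_time(),ctrl.get_eef_rot())
E
```

```text
pics
side [[390.34353773   0.         322.00021904]
 [  0.         390.34353773 196.59529542]
 [  0.           0.           1.        ]] -0.0512238983880733 [[ 0.15162998  0.98834553 -0.01347102]
 [ 0.88448404 -0.14175444 -0.44451508]
 [-0.44124406  0.05548691 -0.89567007]] [-0.161549   -0.47925578  1.47745516]
top [[393.47455139   0.         312.38354936]
 [  0.         393.47455139 199.64253319]
 [  0.           0.           1.        ]] -0.027384686536435016 [[-0.00461066 -0.99960178 -0.02783938]
 [-0.99666547  0.00686156 -0.08130714]
 [ 0.08146579  0.02737167 -0.99630021]] [0.08213709 0.61691482 1.4033326 ]
0.1 [[-5.31204404e-04 -9.30959620e-01  3.65121765e-01]
 [-9.71591624e-04  3.65122125e-01  9.30959124e-01]
 [-9.99999387e-01  1.39780338e-04 -1.09846705e-03]]
```

View pics/side0.png

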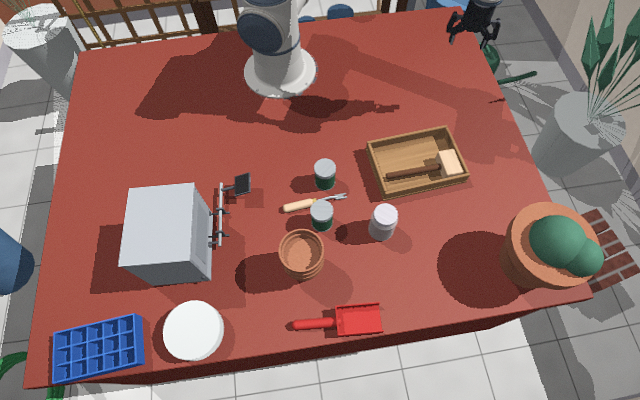

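View pics/top0.png

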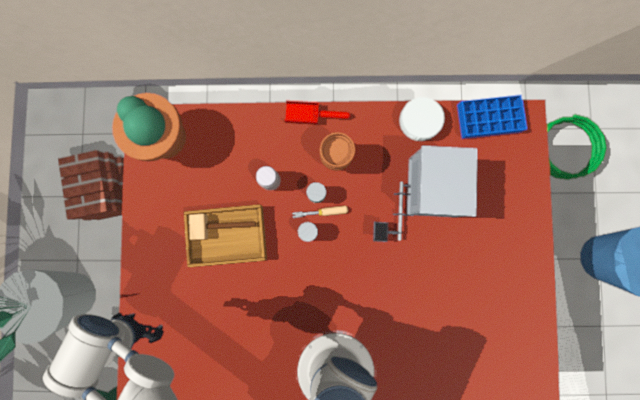

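The scene is clear: the tins are at top-view (317,192) and (308,232), the jar at (266,177), the pots at (337,150), the weeder at (320,212), the pedal at (381,231), the bin at (442,181) and the tray at (225,236). I'll zoom in for accuracy.

```bash
python3 - <<'E'
import cv2
a=cv2.imread("pics/top0.png")[130:280,170:490]; cv2.imwrite("pics/topz.png",cv2.resize(a,None,fx=2.5,fy=2.5,interpolation=cv2.INTER_CUBIC))
a=cv2.imread("pics/side0.png")[110:300,110:480]; cv2.imwrite("pics/sidez.png",cv2.resize(a,None,fx=2.15,fy=2.15,interpolation=cv2.INTER_CUBIC))
E
```

```text
(no output)
```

View pics/topz.png

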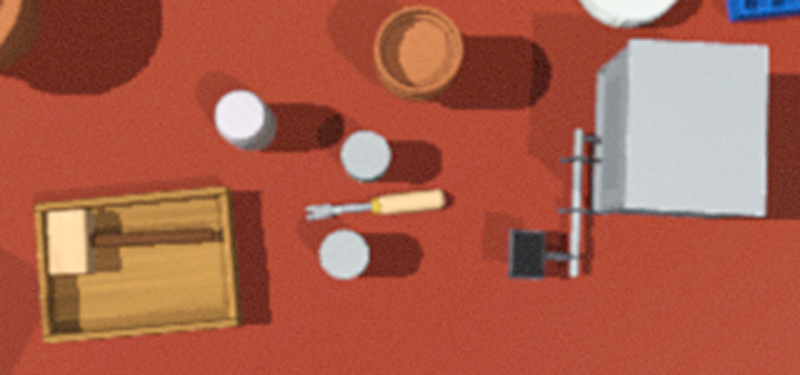

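View pics/sidez.png

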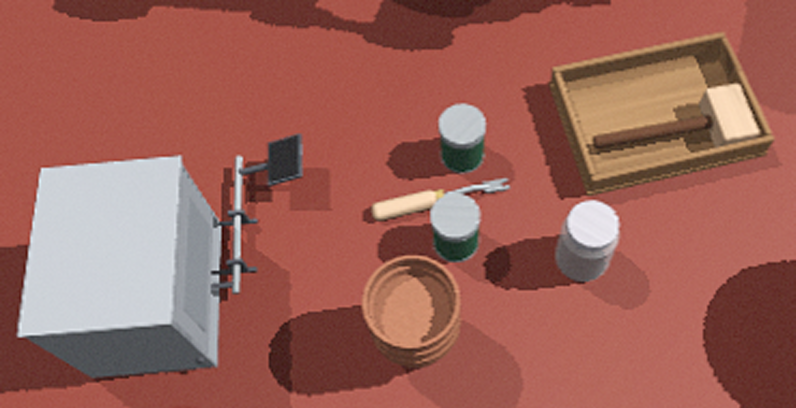

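```bash
cat > h.py <<'E'
import numpy as np, cv2
from scipy.optimize import least_squares
CAM={"side":(np.array([[390.34353773,0,322.00021904],[0,390.34353773,196.59529542],[0,0,1]]),-0.0512238983880733,np.array([[ 0.15162998,0.98834553,-0.01347102],[0.88448404,-0.14175444,-0.44451508],[-0.44124406,0.05548691,-0.89567007]]),np.array([-0.161549,-0.47925578,1.47745516])),
"top":(np.array([[393.47455139,0,312.38354936],[0,393.47455139,199.64253319],[0,0,1]]),-0.027384686536435016,np.array([[-0.00461066,-0.99960178,-0.02783938],[-0.99666547,0.00686156,-0.08130714],[0.08146579,0.02737167,-0.99630021]]),np.array([0.08213709,0.61691482,1.4033326]))}
def proj(n,P):
    K,k1,R,t=CAM[n]; P=np.atleast_2d(P).astype(float)
    return cv2.projectPoints(P,cv2.Rodrigues(R)[0],t,K,np.array([k1,0,0,0.]))[0][:,0]
def ray(n,px):
    K,k1,R,t=CAM[n]
    u=cv2.undistortPoints(np.array([[px]],float),K,np.array([k1,0,0,0.]))[0,0]
    return -R.T@t, R.T@np.array([u[0],u[1],1])
def atz(n,px,z):
    o,d=ray(n,px); return o+d*(z-o[2])/d[2]
def tz(x,y): return ((x+.5)/2.5-.5+170,(y+.5)/2.5-.5+130)
def sz(x,y): return ((x+.5)/2.15-.5+110,(y+.5)/2.15-.5+110)
def yawR(a): c,s=np.cos(a),np.sin(a); return np.array([[c,-s,0],[s,c,0],[0,0,1.]])
def down(a):
    """tool down, jaw axis z at yaw a"""
    x=np.array([0,0,-1.]); z=np.array([np.cos(a),np.sin(a),0]); return np.column_stack([x,np.cross(z,x),z])
E
python3 - <<'E'
from h import *
for n,t,s,z in [("tinN",(345,254),(462,124),.09),("tinF",(366,155),(456,216),.09),("jar",(242,117),(592,222),.12),("pot",(419,52),(411,302),.162),("pad",(527,254),(285,160),.06),("wtip",(308,212),(508,184),.01),("whan",(445,199),(374,212),.015)]:
    print(n,atz("top",tz(*t),z).round(4),atz("side",sz(*s),z).round(4))
def rect(L,W,z,pts,x0):
    c=np.array([[-L/2,-W/2,z],[L/2,-W/2,z],[L/2,W/2,z],[-L/2,W/2,z]])
    def f(p):
        P=c@yawR(p[2]).T+[p[0],p[1],0]
        return np.concatenate([(proj(n,P[i:i+1])[0]-q) for n,i,q in pts])
    r=least_squares(f,x0); print(r.x.round(4),np.degrees(r.x[2]).round(2),r.fun.round(1)); return r.x
# bin: x axis=-y; corner -x,-y = left-near (front,robot side)
T=lambda *a:("top",a[0],np.array(tz(a[1],a[2])));S=lambda *a:("side",a[0],np.array(sz(a[1],a[2])))
b=rect(.17,.21,.204,[T(0,626,213),T(1,767,216),T(2,768,46),T(3,631,40),S(0,181,156),S(1,40,170),S(2,19,335),S(3,170,324)],[.6,-.3,-1.57])
t=rect(.2,.28,.05,[T(0,240,325),T(1,228,188),T(2,36,206),T(3,45,341),S(0,553,70),S(1,591,190),S(2,772,144),S(3,724,36)],[.5,.3,0])
B=yawR(b[2]); print("pad",B@[-.186,-.172,.06]+[b[0],b[1],0]); print("pads",proj("top",B@[-.186,-.172,.06]+[b[0],b[1],0]),tz(527,254),proj("side",B@[-.186,-.172,.06]+[b[0],b[1],0]),sz(285,160))
E
```

```text
tinN [0.5027 0.0935 0.09  ] [0.5026 0.0956 0.09  ]
tinF [0.6398 0.0638 0.09  ] [0.6416 0.0657 0.09  ]
jar [0.6903 0.2328 0.12  ] [0.6912 0.2356 0.12  ]
pot [ 0.7692 -0.0086  0.162 ] [ 0.7759 -0.0076  0.162 ]
pad [ 0.5015 -0.161   0.06  ] [ 0.5033 -0.1599  0.06  ]
wtip [0.5645 0.1508 0.01  ] [0.5668 0.153  0.01  ]
whan [ 0.5821 -0.0498  0.015 ] [ 0.5831 -0.0455  0.015 ]
[ 0.6606 -0.3593 -1.6247] -93.09 [ 0.9 -2.6 -1.4 -1.2 -0.8  1.1  0.6  1.1 -1.6  0.7  0.8  0.2  0.5 -0.4
 -0.6 -1.6]
[0.4933 0.3933 0.0849] 4.86 [-0.2 -0.7  0.1 -1.9 -0.  -2.1 -0.1 -0.3 -1.4 -0.3 -0.3 -2.7  1.2 -0.8
 -0.4 -1.3]
pad [ 0.4988505  -0.16428713  0.06      ]
pads [[381.43879296 232.04137767]] (380.5, 231.3) [[240.78716554 183.09300689]] (242.29069767441862, 184.1511627906977)
```

```bash
cat >> h.py <<'E'
BO=np.array([.6615,-.3575,0]); BY=np.radians(-93.0); BR=yawR(BY)
TO=np.array([.4945,.394,0]); TR=yawR(.085)
def bw(p): return BO+BR@np.array(p,float)
def bucket(q): # rotation of bucket axes in world, hinge
    c,s=np.cos(q),np.sin(q)
    return BR@np.array([[c,0,-s],[0,1,0],[s,0,c]]), bw([-.075,0,.042])
def inp(q,p): R,h=bucket(q); return h+R@(np.array([.0645,0,.004])+np.array(p,float))
def toolR(q,sgn):
    R,_=bucket(q); x=-R[:,2]; z=sgn*R[:,1]; return np.column_stack([x,np.cross(z,x),z])
TN=np.array([.5027,.0945]); TF=np.array([.6407,.0648])
E
python3 - <<'E'
from h import *
from workcell import ctrl
for s in(1,-1):
    O=toolR(0,s)
    for n,p,o in [("pad",bw([-.19,-.178,.03]),O),("padup",bw([-.19,-.178,.12]),O),("N",[*TN,.039],O),("F",[*TF,.039],O),("Fup",[*TF,.16],O),("in",inp(.74,[-.018,0,.04]),toolR(.74,s)),("inup",inp(.74,[-.018,0,.16]),toolR(.74,s)),("rim",bw([-.22,0,.125]),O),("rim2",bw([-.095,0,.165]),O),("tray",TO+TR@[-.045,-.04,.049],O)]:
        r=ctrl.ik(p,o); print(s,n,np.round(p,3),None if r is None else np.round(r))
E
```

```text
1 pad [ 0.494 -0.158  0.03 ] [-24.  37. 103.  -0.  40. -21.]
1 padup [ 0.494 -0.158  0.12 ] [-24.  28.  99.  -0.  53. -21.]
1 N [0.503 0.094 0.039] [  4.  35. 104.  -0.  41.   7.]
1 F [0.641 0.065 0.039] [ 0. 42. 84. -0. 54.  3.]
1 Fup [0.641 0.065 0.16 ] [ 0. 34. 79. -0. 67.  3.]
1 in [ 0.665 -0.287  0.106] [-10.  46.  79. -50.  60.  21.]
1 inup [ 0.669 -0.206  0.194] [ -3.  40.  76. -45.  71.  18.]
1 rim [ 0.673 -0.138  0.125] [-17.  39.  74.  -0.  67. -14.]
1 rim2 [ 0.666 -0.263  0.165] [-26.  39.  67.  -0.  74. -23.]
1 tray [0.453 0.35  0.049] [32. 38. 95. -0. 48. 35.]
-1 pad [ 0.494 -0.158  0.03 ] [-24.  37. 103.  -0.  40. 159.]
-1 padup [ 0.494 -0.158  0.12 ] [-24.  28.  99.  -0.  53. 159.]
-1 N [0.503 0.094 0.039] [   4.   35.  104.   -0.   41. -173.]
-1 F [0.641 0.065 0.039] [   0.   42.   84.   -0.   54. -177.]
-1 Fup [0.641 0.065 0.16 ] [   0.   34.   79.   -0.   67. -177.]
-1 in [ 0.665 -0.287  0.106] [ -10.   46.   79.  -50.   60. -159.]
-1 inup [ 0.669 -0.206  0.194] [  -3.   40.   76.  -45.   71. -162.]
-1 rim [ 0.673 -0.138  0.125] [-17.  39.  74.  -0.  67. 166.]
-1 rim2 [ 0.666 -0.263  0.165] [-26.  39.  67.  -0.  74. 157.]
-1 tray [0.453 0.35  0.049] [  32.   38.   95.   -0.   48. -145.]
```

```bash
python3 - <<'E'
from h import *
from workcell import ctrl,vision
O=toolR(0,1)
ctrl.close()
ctrl.movep(bw([-.19,-.178,.13]),O)
print(ctrl.get_time(),ctrl.get_force())
r=ctrl.move_straight(bw([-.19,-.178,.075]),max_speed=.12,f_stop=12); print(r,ctrl.get_tool_pos())
r=ctrl.move_straight(bw([-.19,-.178,.025]),max_speed=.05,f_stop=30); print(r,ctrl.get_tool_pos(),ctrl.get_force())
ctrl.dwell(.2); print(ctrl.get_tool_pos(),ctrl.get_force(),ctrl.get_time())
for n in("side","top"):
    d=vision.get_image(n); c=d["color"][110:300,110:480] if n=="side" else d["color"][130:280,170:490]
    f=2.15 if n=="side" else 2.5
    cv2.imwrite(f"pics/{n}1.png",cv2.resize(c,None,fx=f,fy=f,interpolation=cv2.INTER_CUBIC)[:,:,::-1])
E
```

```text
3.6583 [-0.18105261  0.33322502  0.37174477]
False [ 0.49392697 -0.15840018  0.07529978]
True [ 0.49428136 -0.15769829  0.02775008] [-3.95880778  4.82873901 28.21294391]
[ 0.49433444 -0.15772984  0.02792362] [-2.20960138  4.39762918 23.74968396] 5.375
```

View pics/side1.png

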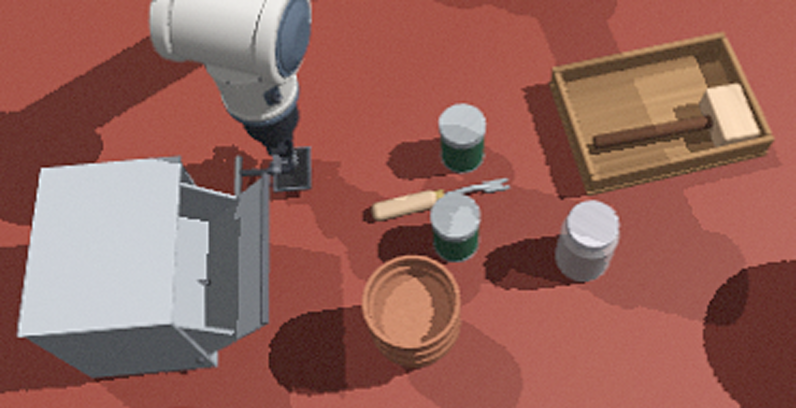

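View pics/top1.png

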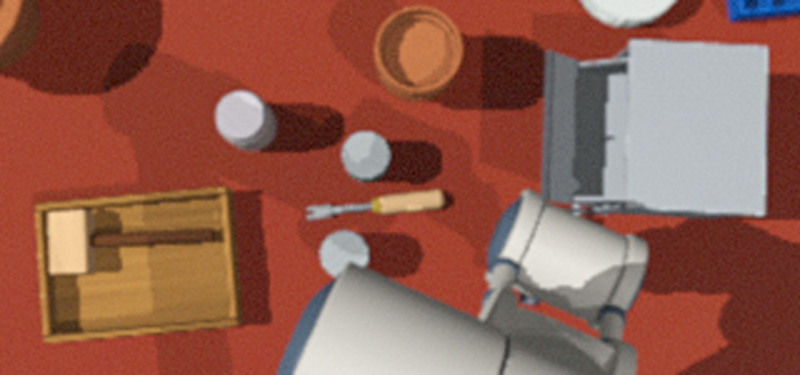

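The pedal is down and the bucket is open, with its rim at side-zoom (268,175) to (269,323). I'll check the angle from those pixels.

```bash
python3 - <<'E'
from h import *
for q in(.6,.65,.7,.745):
    R,h=bucket(q)
    for yy in(-.1,.1):
        P=h+R@[-.010,yy,.154]
        s=proj("side",P)[0];t=proj("top",P)[0]
        print(q,yy,((s-110+.5)*2.15-.5).round(),((t-[170,130]+.5)*2.5-.5).round())
# pad point when down
E
```

```text
0.6 -0.1 [255. 170.] [554. 201.]
0.6 0.1 [254. 320.] [559.  50.]
0.65 -0.1 [260. 171.] [549. 201.]
0.65 0.1 [260. 321.] [553.  50.]
0.7 -0.1 [266. 173.] [544. 201.]
0.7 0.1 [266. 322.] [548.  51.]
0.745 -0.1 [270. 174.] [539. 201.]
0.745 0.1 [271. 323.] [544.  52.]
```

```bash
cat >> h.py <<'E'
def weigh(ctrl,xy,zt=.039,lift=.06):
    O=toolR(0,1); p=lambda z: np.array([*xy,z])
    f0=np.mean([ctrl.get_force() for _ in range(3)],axis=0)
    s=ctrl.move_straight(p(zt),max_speed=.15,f_stop=15)
    if s: print("HIT",ctrl.get_tool_pos()); return None
    ctrl.close(); w=ctrl.get_width()
    ctrl.move_straight(p(zt+lift),max_speed=.12); ctrl.dwell(.25)
    f=[]
    for _ in range(5): f.append(ctrl.get_force()); ctrl.dwell(.03)
    f=np.mean(f,axis=0); print("w",w,"dF",(f-f0).round(2),"t",ctrl.get_time()); return f0[2]-f[2]
E
python3 - <<'E'
from h import *
from workcell import ctrl,vision
O=toolR(0,1)
ctrl.move_straight(bw([-.19,-.178,.14]),max_speed=.2)
ctrl.ungrasp()
ctrl.movep([*TN,.13],O); ctrl.dwell(.2)
print(ctrl.get_force(),ctrl.get_time())
w=weigh(ctrl,TN); print(w)
E
```

```text
[ 0.09561754 -0.65911366  0.74930799] 8.1667
w 0.06271605315782064 dF [-0.08  0.09 -8.41] t 10.35
8.410374112755356
```

Tin N weighs 8.4 N, which is above anything the lighter tin could weigh, so it is the heavier one. Next I'll move it above the bin.

```bash
python3 - <<'E'
from h import *
from workcell import ctrl,vision
ctrl.move_straight([*TN,.2],max_speed=.2)
ctrl.movep(inp(.735,[-.018,0,.20]),toolR(.735,1))
print(ctrl.get_time(),ctrl.get_tool_pos(),ctrl.get_width())
for n in("side","top"):
    d=vision.get_image(n); c=d["color"][110:300,110:480] if n=="side" else d["color"][130:280,170:490]
    f=2.15 if n=="side" else 2.5
    cv2.imwrite(f"pics/{n}2.png",cv2.resize(c,None,fx=f,fy=f,interpolation=cv2.INTER_CUBIC)[:,:,::-1])
E
```

```text
12.2 [ 0.67018204 -0.1797177   0.22371108] 0.06269842796568761
```

View pics/side2.png

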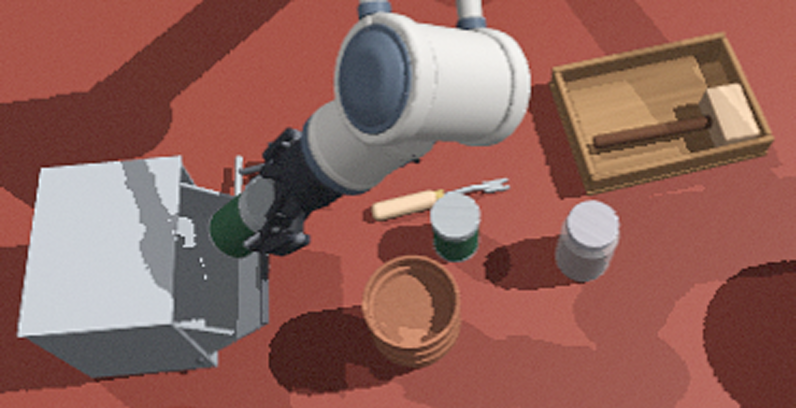

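View pics/top2.png

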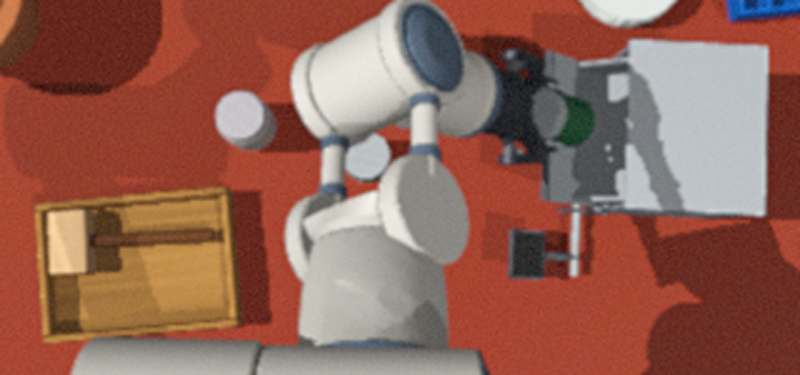

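The bucket has stayed open with its rim at about (268,175), the pedal is back up, and the tin is held over the mouth. Now I'll insert it.

```bash
python3 - <<'E'
from h import *
from workcell import ctrl,vision
q=.735
r=ctrl.move_straight(inp(q,[-.018,0,.058]),max_speed=.1,f_stop=12); print(r,ctrl.get_tool_pos(),ctrl.get_force())
if not r:
    r=ctrl.move_straight(inp(q,[-.018,0,.036]),max_speed=.03,f_stop=6)
R,h=bucket(q); print(r,R.T@(ctrl.get_tool_pos()-h)-[.0645,0,.004],ctrl.get_force(),ctrl.get_time())
for n in("side","top"):
    d=vision.get_image(n); c=d["color"][110:300,110:480] if n=="side" else d["color"][130:280,170:490]
    f=2.15 if n=="side" else 2.5
    cv2.imwrite(f"pics/{n}3.png",cv2.resize(c,None,fx=f,fy=f,interpolation=cv2.INTER_CUBIC)[:,:,::-1])
E
```

```text
False [ 0.66615643 -0.27517777  0.11971574] [-0.07515341  0.35349393 -7.82089766]
True [-0.01863514 -0.0004318   0.03883558] [ 0.07286713  1.57651605 -0.78017791] 14.4667
```

View pics/side3.png

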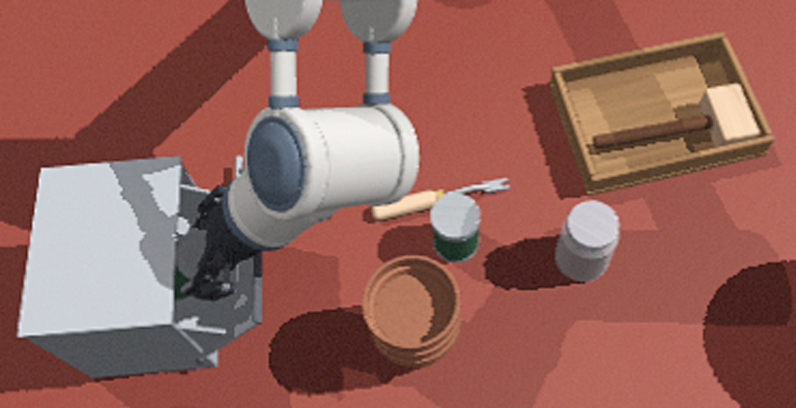

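View pics/top3.png

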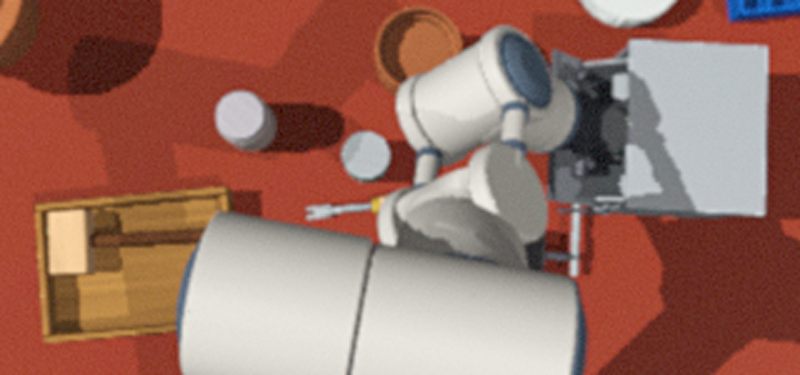

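The tin reached the floor at 38.8 mm against the 39 mm expected, and the bucket sank slightly to a rim at about 262 (about 0.66 rad). I'll release it and back out.

```bash
python3 - <<'E'
from h import *
from workcell import ctrl,vision
q=.735
ctrl.ungrasp(); print(ctrl.get_force(),ctrl.get_time())
r=ctrl.move_straight(inp(q,[-.018,0,.07]),max_speed=.06,f_stop=20); print(r,ctrl.get_force())
if not r:
    r=ctrl.move_straight(inp(q,[-.018,0,.20]),max_speed=.15,f_stop=25); print(r,ctrl.get_force(),ctrl.get_time())
    ctrl.movep([.62,.065,.2],toolR(0,1))
for n in("side","top"):
    d=vision.get_image(n); c=d["color"][110:300,110:480] if n=="side" else d["color"][130:280,170:490]
    f=2.15 if n=="side" else 2.5
    cv2.imwrite(f"pics/{n}4.png",cv2.resize(c,None,fx=f,fy=f,interpolation=cv2.INTER_CUBIC)[:,:,::-1])
E
```

```text
[ 0.12058211  0.22139705 -0.86270701] 14.925
False [0.99615116 0.01930686 0.54420608]
False [-0.06145492 -0.04107101 -1.00431701] 16.6083
```

View pics/side4.png

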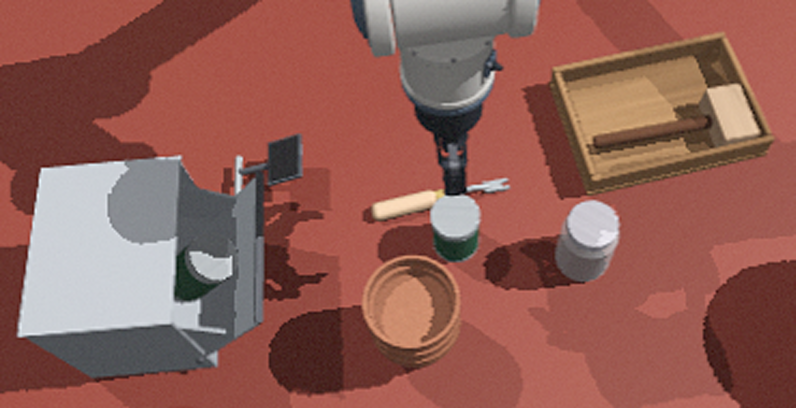

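View pics/top4.png

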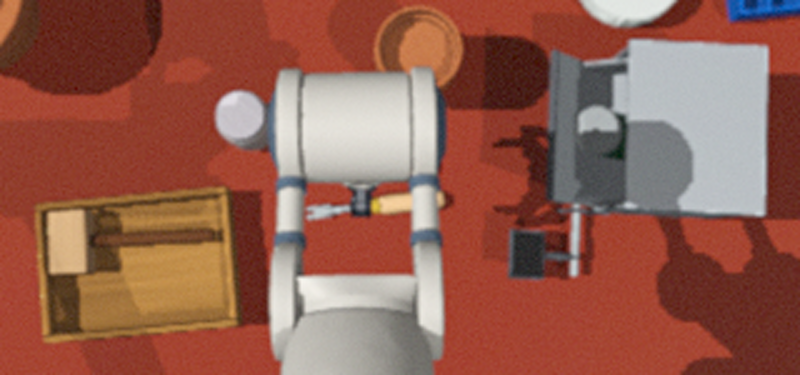

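The heavy tin stands in the open bucket with its lid at side-zoom (210,267). Next I'll push the bucket shut.

```bash
python3 - <<'E'
from h import *
from workcell import ctrl,vision
O=toolR(0,1)
ctrl.close()
ctrl.movep(bw([-.225,0,.20]),O)
ctrl.move_straight(bw([-.225,0,.13]),max_speed=.15,f_stop=15); print(ctrl.get_tool_pos(),ctrl.get_time())
r=ctrl.move_straight(bw([-.115,0,.163]),max_speed=.07,f_stop=25); print(r,ctrl.get_force(),BR.T@(ctrl.get_tool_pos()-BO))
if not r:
    r=ctrl.move_straight(bw([-.085,0,.17]),max_speed=.04,f_stop=22); print(r,ctrl.get_force(),BR.T@(ctrl.get_tool_pos()-BO))
ctrl.dwell(.2); print(ctrl.get_time(),ctrl.get_force())
p=BR.T@(ctrl.get_tool_pos()-BO)
ctrl.move_straight(bw([-.16,0,.18]),max_speed=.15)
ctrl.ungrasp()
ctrl.movep([*TF,.16],O)
ctrl.dwell(.05)
for n in("side","top"):
    d=vision.get_image(n); c=d["color"][110:300,110:480] if n=="side" else d["color"][130:280,170:490]
    f=2.15 if n=="side" else 2.5
    cv2.imwrite(f"pics/{n}5.png",cv2.resize(c,None,fx=f,fy=f,interpolation=cv2.INTER_CUBIC)[:,:,::-1])
E
```

```text
[ 0.67371169 -0.13228259  0.13079496] 19.875
False [0.20678925 0.13027845 0.17183195] [-1.15369248e-01 -3.82720712e-05  1.62892901e-01]
True [1.82270285 6.42876185 3.6336092 ] [-9.81860947e-02 -8.02865057e-05  1.66819752e-01]
22.3917 [1.86547073 4.31367254 3.80638544]
```

View pics/side5.png

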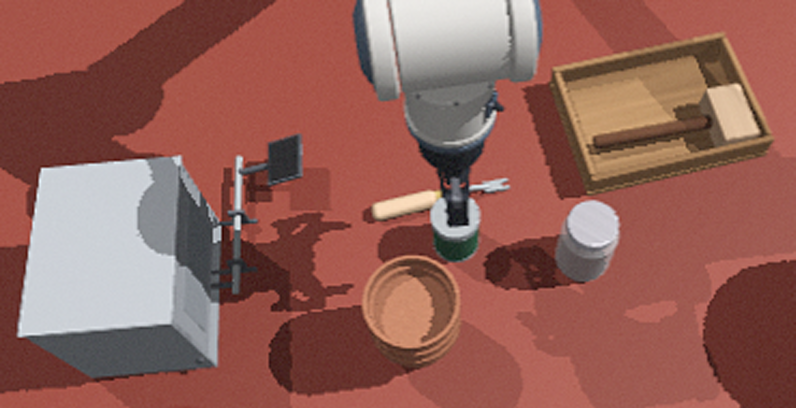

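View pics/top5.png

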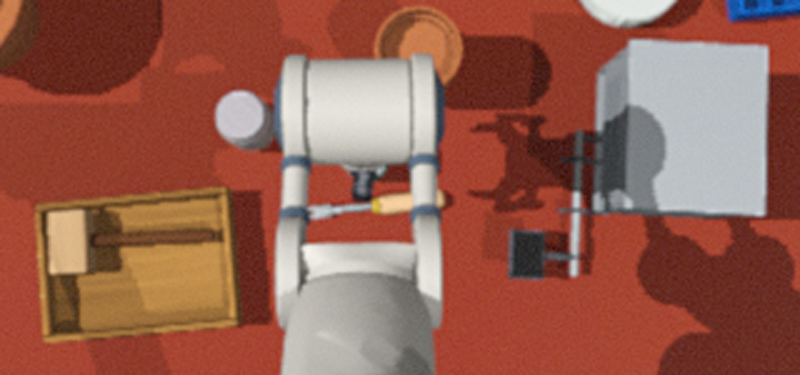

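The bucket looks shut, with the front face matching the first picture. Next is the light tin: lift it, weigh it and take it to the tray.

```bash
python3 - <<'E'
from h import *
from workcell import ctrl,vision
ctrl.dwell(.2)
w=weigh(ctrl,TF,lift=.14); print(w)
O=toolR(0,1)
T=lambda z: TO+TR@np.array([-.046,-.045,z])
ctrl.movep(T(.17),down(.085+np.pi/2) if False else O)
print(ctrl.get_time(),ctrl.get_tool_pos(),ctrl.get_width())
for n in("side","top"):
    d=vision.get_image(n); c=d["color"][110:300,110:480] if n=="side" else d["color"][130:280,170:490]
    f=2.15 if n=="side" else 2.5
    cv2.imwrite(f"pics/{n}6.png",cv2.resize(c,None,fx=f,fy=f,interpolation=cv2.INTER_CUBIC)[:,:,::-1])
E
```

```text
w 0.06307624408716475 dF [ 0.18  0.97 -3.84] t 28.1833
3.841398260150643
29.4583 [0.45344249 0.34466729 0.17009707] 0.06281575736416893
```

View pics/side6.png

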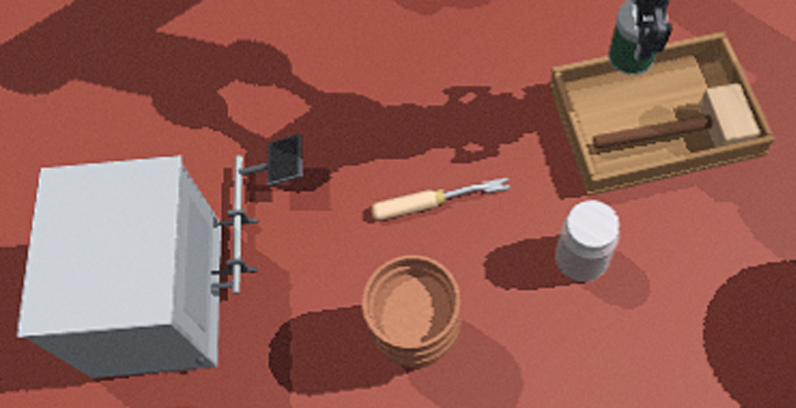

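```bash
python3 - <<'E'
from h import *
from workcell import ctrl,vision
T=lambda z: TO+TR@np.array([-.046,-.045,z])
q0=np.array(ctrl.get_qpos()); c=[]
for a in(.085+np.pi/2,.085-np.pi/2):
    q=ctrl.ik(T(.17),down(a))
    if q is not None: c.append((np.abs(np.array(q)-q0).max(),a)); 
print(c); a=min(c)[1]
ctrl.movep(T(.17),down(a))
r=ctrl.move_straight(T(.058),max_speed=.12,f_stop=12); print(r)
if not r: r=ctrl.move_straight(T(.045),max_speed=.03,f_stop=3.5)
print(r,ctrl.get_tool_pos(),ctrl.get_force(),ctrl.get_time())
ctrl.ungrasp(); ctrl.dwell(.1)
print(ctrl.move_straight(T(.2),max_speed=.12,f_stop=15))
ctrl.move_joints([63.111,28.281,77.091,0,74.628,-5.472]); ctrl.dwell(.3); print(ctrl.get_time())
for n in("side","top"):
    d=vision.get_image(n); c=d["color"][110:300,110:480] if n=="side" else d["color"][130:280,170:490]
    f=2.15 if n=="side" else 2.5
    cv2.imwrite(f"pics/{n}7.png",cv2.resize(c,None,fx=f,fy=f,interpolation=cv2.INTER_CUBIC)[:,:,::-1])
E
```

```text
[(np.float64(97.84536012574151), 1.6557963267948965), (np.float64(82.15463987425849), -1.4857963267948966)]
False
True [0.45300493 0.34552396 0.05005412] [ 2.3830505  -0.37380162  2.35370055] 32.3333
False
36.4083
```

View pics/side7.png

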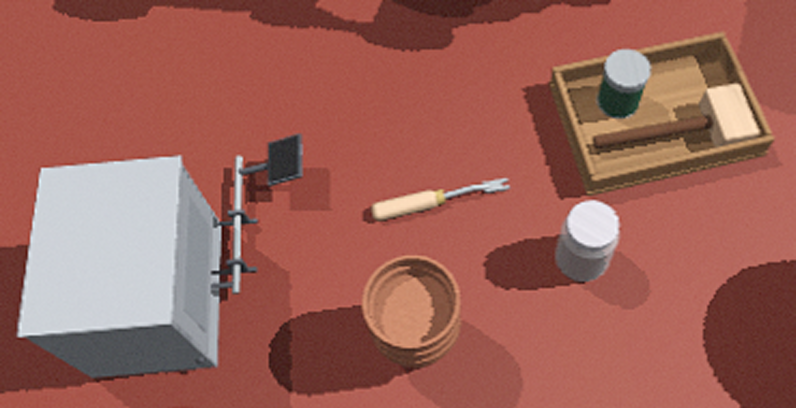

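View pics/top7.png

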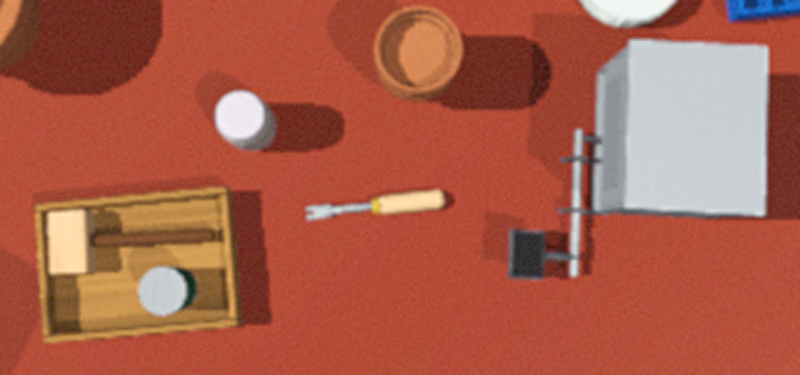

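The tin stands in the tray, with its lid at side-zoom (628,70) and top-zoom (164,290), and the bin looks shut. I'll compare with the first pictures, which were taken with the arm in the same pose.

```bash
python3 - <<'E'
from h import *
print(atz("side",sz(627,70),.10),atz("top",tz(164,290),.10), TO+TR@[-.046,-.045,0])
for n,z in(("side","sidez"),("top","topz")):
    a=cv2.GaussianBlur(cv2.imread(f"pics/{z}.png"),(7,7),0).astype(int);b=cv2.GaussianBlur(cv2.imread(f"pics/{n}7.png"),(7,7),0).astype(int)
    d=(np.abs(a-b).max(2)>22).astype(np.uint8)
    print(n,[s.tolist() for s in cv2.connectedComponentsWithStats(d)[2][1:] if s[4]>25])
E
```

```text
[0.45696786 0.34342747 0.1       ] [0.45438921 0.34226196 0.1       ] [0.45248647 0.34525717 0.        ]
side [[567, 48, 102, 80, 4733], [386, 102, 127, 81, 5663], [377, 193, 133, 90, 6022]]
top [[318, 115, 125, 71, 5397], [300, 215, 125, 67, 5286], [130, 245, 99, 73, 4922]]
```

Only the tins have changed. There is time to spare, so I'll confirm the shut bucket with a second, slow push.

```bash
python3 - <<'E'
from h import *
from workcell import ctrl,vision
O=toolR(0,1)
ctrl.close()
ctrl.movep(bw([-.17,0,.21]),O)
ctrl.move_straight(bw([-.14,0,.17]),max_speed=.15,f_stop=15)
for fs in(5,18):
    r=ctrl.move_straight(bw([-.085,0,.17]),max_speed=.03,f_stop=fs); print(r,ctrl.get_force(),BR.T@(ctrl.get_tool_pos()-BO),ctrl.get_time())
ctrl.move_straight(bw([-.16,0,.2]),max_speed=.12)
ctrl.ungrasp()
ctrl.move_joints([63.111,28.281,77.091,0,74.628,-5.472]); ctrl.dwell(.3); print(ctrl.get_time())
for n in("side","top"):
    d=vision.get_image(n); c=d["color"][110:300,110:480] if n=="side" else d["color"][130:280,170:490]
    f=2.15 if n=="side" else 2.5
    b=cv2.resize(c,None,fx=f,fy=f,interpolation=cv2.INTER_CUBIC)[:,:,::-1]; cv2.imwrite(f"pics/{n}8.png",b)
    G=lambda x:cv2.GaussianBlur(x,(7,7),0).astype(int)
    dd=(np.abs(G(cv2.imread(f"pics/{n}z.png"))-G(b.copy())).max(2)>18).astype(np.uint8)
    print(n,[s.tolist() for s in cv2.connectedComponentsWithStats(dd)[2][1:] if s[4]>25])
E
```

```text
True [0.16307298 1.68936882 1.09366378] [-0.09820209 -0.00017922  0.16958812] 42.15
True [0.99830281 3.99936084 2.17464715] [-0.09827598 -0.00037065  0.1691585 ] 42.3833
47.3333
side [[566, 48, 104, 81, 4922], [385, 102, 129, 86, 6077], [377, 192, 134, 91, 6406]]
top [[318, 115, 125, 71, 5593], [299, 209, 126, 73, 5713], [129, 244, 101, 74, 5137]]
```

View pics/side8.png

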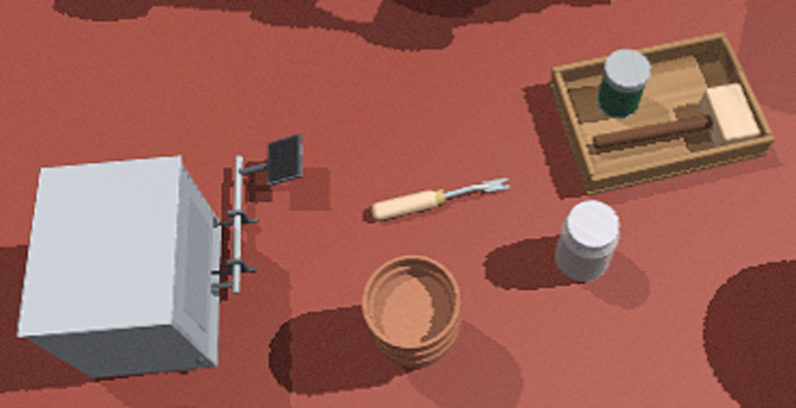

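The panel met the same hard stop at -98 mm, so the bin is fully shut and nothing else has moved. Handing in now.

```bash
python3 -c "
from workcell import ctrl
ctrl.job_done()"
```

```text
the job is handed in; nothing more can be done
```

The job is done and handed in at about 47 s of the 72 s allowed. The heavier tin is in the shut bin and the lighter one stands in the tray.

- **Pedal:** I pressed it to its stop, reading about 28 N. The pictures put the bucket at about 0.73 rad open.
- **Heavier tin:** the tin nearer the robot weighed 8.4 N and went into the bucket, tilted to match its floor. The picture taken before shutting showed it standing there with the bucket open at about 0.66 rad. I could not see inside the bin once it was shut.
- **Bin shut:** I pushed the bucket shut, and a second slow push met the same hard stop at the same place. In the last pictures the bin and pedal look the same as at the start.
- **Lighter tin:** it weighed 3.8 N and stands on the tray floor. The two cameras agree on its lid within about 3 mm of one another and 5 mm of the target, with the tin looking upright.
- **Everything else:** comparing the first and last pictures, only the two tins and their shadows changed. The gripper is open and the arm is back at its start pose, touching nothing.

No check failed. One oddity: the force read just after each stop on the bin was only 2–6 N, below the stop threshold. I took it as relaxing after contact, since both pushes stopped at the same position.

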